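# Clip the hold tag onto the eye of the tag stand

## Robot

A 7-joint arm with a two-finger parallel gripper is mounted at the origin on a cart in front of the work surface, level with it; the furniture and walls round the work are solid. World frame = base frame: x ahead of the robot, y to its left, z up, the work surface at z = 0. Lengths are in m, angles in rad, forces in N, time in s.
With the tool pointing down it reaches from about 0.35 to 0.9 m from the base axis. Payload 7.2 kg.
Tool frame: the origin (TCP) lies at the very end of the fingers, on their centre line; the grasp point (between the pads) lies 19 mm behind it; z points along the fingers, y is the line along which they close (so a half turn about z gives the same grasp; the last joint's range is limited). The gripper opens to 88 mm and grips with 3 to 60 N. Pads are 20 mm wide; open, the fingers measure 115 mm over their backs; the gripper's body (75 mm by 178 mm) begins 61 mm behind the grasp point.
Start: joints at [1.044, 0.411, -0.013, 1.596, 0.006, 1.134, -0.082], TCP at [0.277, -0.56, 0.223] pointing down, gripper open.
Joint ranges: [-2.95, 2.95], [-0.29, 1.99], [-1.47, 1.44], [0.14, 2.54], [-1.03, 4.17], [0.13, 1.85], [-2.86, 2.86]. Speed limits (rad/s): [2.39, 2.39, 3.01, 3.01, 3.14, 3.14, 3.14].

## Interface

Orientations are given as a rotation vector (axis times angle).
In Python, from workcell import state, camera, close_job gives the robot as it stands.
- The arm moves only by the tool arm_command, never from a script. Its argument "series" is a list of rows, each a list of 6 numbers: the shift along the tool's x, y, z in cm, then the turn, a rotation vector about the tool's x, y, z in degrees. In form: [[x, y, z, wx, wy, wz], ...]. A call has 1 to 5 rows; each row is the pose to reach, as a shift and turn from the pose commanded when the call began, along the tool's axes at that moment; what a row does not reach only later rows make up. A row lasts 1/8 s, in which the tool goes at most 62.5 mm and 10.7 degrees, less where a joint would pass 70% of its speed; a pose out of reach is approached as far as the arm can. A call with a gripper value outside its range is refused whole. "jaw" is the closure, from 0 (fully open) to 1 (shut), set as the call begins (left out, the last holds). The fingers move at their own pace and stop on an object; "squeeze" is the grip in N (left out, the last holds). Time passes only in rows, so rows that repeat a pose let the fingers close. It gives the time, the measured TCP pose, the force, the opening and the grip force at its end, in the units of the state.
- state(): the state, without advancing time (a new reading comes with each control period).
- camera(name): name is "side" or "top"; returns a dict with "image" (420x560x3 uint8, red, green, blue), "z_map" (420x560 float32, m along the optical axis (not along the pixel's ray), 0 where there is no reading), "intrinsics" (3x3 intrinsics, pixels), "dist_coeffs" ([k1, k2, p1, p2, k3] as OpenCV has them; the pictures are not rectified), "R" (3x3) and "t" (3): a world point X has camera coordinates R X + t. Camera axes: x right, y down, z forward; pixel columns grow to the right and rows downward; lengths in m; the calibration is good to about 2 mm. A picture is of the moment at which its call begins.
- close_job(): hands the job in; it is judged then, once.
The state is a dict: "t": time; "qpos": joint angles; "qvel": joint speeds; "tau": joint torques, N m; "position": TCP position; "tool_rot": TCP orientation; "force": force on the tool from outside, world axes, zero at the start; "ft_torque": the same for the moment, N m; "grip_width": finger opening in m; "finger_force": force on a finger pad.
Only numpy, scipy, OpenCV 4.12 (cv2) and the standard library are available. Lean on these libraries where they do the work, as an engineer would, in place of code of your own. Each camera call takes 0.05 s, during which the arm holds its last target. There are 200 camera calls.

## Task

Clip the orange hold tag onto the steel eye of the grey tag stand: press its sprung brass gate against the eye's upright bar until the bar is inside the hook and the gate has snapped shut behind it, then tug the tag gently straight back so that you feel the shut gate hold against the bar. Leave the tag clipped on, lying flat on the stand's plate, and let go. Be gentle: never load the eye with more than 20 N, and do not shift the grease tin, tape roll or plug gauge.

Things in the scene. Friction and masses are not known exactly. Their poses are not given: they have to be found in the camera images.
- tag_grip (a point): Centre of the orange grip of the loose hold tag (about 0.17 kg, flat on the bench at first), half-way up, 16 mm above its underside. Grip 60 mm long (x), 26 mm wide (y: grasp across this), 32 mm high. +x points to the steel snap hook fixed ahead of it: hook's solid back, inner face, 49.5 mm ahead; shut gate's centre line 74 mm ahead; foremost tip 79 mm ahead.
- hook_mouth (a point): Middle of the hook's mouth on the shut gate, 74 mm ahead of the grip centre and 11 mm below it; axes as the grip's, -x leads into the hook. Hook of 7 mm rod, flat, 1.5 mm clear of the surface under the grip, 16 mm wide inside (y -8 to 8). A 6 mm bar pushed in along y = 0 frees the gate at x = -18 mm, meets the solid back at -21.5 mm; tugged back, it meets the shut gate at -5 mm.
- gate (a joint): Brass sprung gate (rod 4 mm thick) across the hook's mouth, hinged at y = +9.5 mm, its tip at the nose at y = -8 mm. 0 = shut (it cannot swing outward), grows in rad as it is pressed inward, at most 1.35. Its spring shuts it. A bar pressed on its middle needs some 3 to 8 N to push through; the force drops when it snaps shut.
- eye_mark (a point): Mark on the fixed tag stand, 5 mm above its plate, 13 mm above the bench. The eye's upright 6 mm bar rises near it to 59 mm above the bench, then bends and runs level along +x to the blue block. The bar is at y = 0 of the mark, but anywhere from 12 mm before to 12 mm behind it in x: a clamped setting, different each time and not measured; feel for it. Rigid. Come from the -x side.
- stand: The fixed tag stand: grey plate 206 x 76 mm, 8 mm thick, reaching 122 mm behind (-x) and 84 mm ahead of the origin; on it a blue block 34 mm wide, 71 mm high, its near face 44 mm ahead of the bar, which carries the steel eye. Origin on the bench under the mark, axes as the mark's.
- tin_c (a point): Centre of the grease tin, 63 mm across, 43 mm high; a bystander, to be left alone.
- tape_c (a point): Centre of the yellow tape roll lying flat, 78 mm across, 19 mm high; a bystander.
- plug_c (a point): Centre of the steel plug gauge standing upright, 35 mm across, 102 mm high; a bystander.

How it is judged:
By the outcome, as a careful person would: the job done as asked, in the order asked, and still so for the second after the job is handed in, with the robot touching nothing.
It also fails if it takes over 61 s, if anything falls off the work surface, if the arm or the gripper's body presses on something with over 40 N, if the wrist force passes 120 N, or if a joint passes its speed limit or range.

## Working session

There is one attempt and no reset: what is moved stays moved. The work goes in short steps, Python scripts to look and compute and a tool call to move; the robot and the scene stay as the last step left them, time stands still between calls to the robot, and variables do not carry over. Pictures are saved under pics/ and viewed, at most 10 in all, crops included, and the job is handed in when it is done.

Besides the shell and the picture viewer there is one more tool, called by a JSON object that holds its "op" and its "data". arm_command: Moves the arm, as the interface text tells. Its arguments: {"type":"object","properties":{"series":{"type":"array","items":{"type":"array","items":{"type":"number"}}},"jaw":{"type":"number"},"squeeze":{"type":"number"}},"required":["series"]}

```bash
mkdir -p pics; ls
python3 - <<'E'
from workcell import state,camera
import cv2,numpy as np
s=state();print({k:np.round(v,3) for k,v in s.items()})
for n in("top","side"):
    c=camera(n);cv2.imwrite(f"pics/{n}0.png",cv2.resize(c["image"][:,:,::-1],(784,588)))
    np.savez(f"{n}0.npz",**c);print(n,c["intrinsics"].round(1).tolist(),c["dist_coeffs"],(-c["R"].T@c["t"]).round(3),c["R"].round(3).tolist())
E
```

```text
pics
{'t': np.float64(0.0), 'qpos': array([ 1.044,  0.412, -0.013,  1.597,  0.006,  1.134, -0.082]), 'qvel': array([-0.001,  0.001, -0.   , -0.   , -0.002,  0.   , -0.   ]), 'tau': array([ 0.0000e+00, -5.8794e+01,  6.4100e-01, -2.9107e+01, -5.4000e-02,
        1.8000e-02,  0.0000e+00]), 'position': array([ 0.277, -0.56 ,  0.222]), 'tool_rot': array([-3.058e+00, -7.140e-01,  1.000e-03]), 'force': array([-0.284,  0.96 ,  0.386]), 'ft_torque': array([-0.06 , -0.021,  0.013]), 'finger_force': np.float64(0.0), 'grip_width': np.float64(0.088)}
top [[466.1, 0.0, 272.7], [0.0, 466.1, 198.8], [0.0, 0.0, 1.0]] [0.03884085 0.         0.         0.         0.        ] [0.478 0.249 0.907] [[-0.019, -1.0, -0.002], [-0.992, 0.019, -0.127], [0.127, -0.0, -0.992]]
side [[512.1, 0.0, 275.1], [0.0, 512.1, 207.7], [0.0, 0.0, 1.0]] [-0.1642286  0.         0.         0.         0.       ] [-0.132  0.489  0.456] [[-0.305, -0.952, 0.014], [-0.449, 0.131, -0.884], [0.84, -0.275, -0.467]]
```

View pics/top0.png

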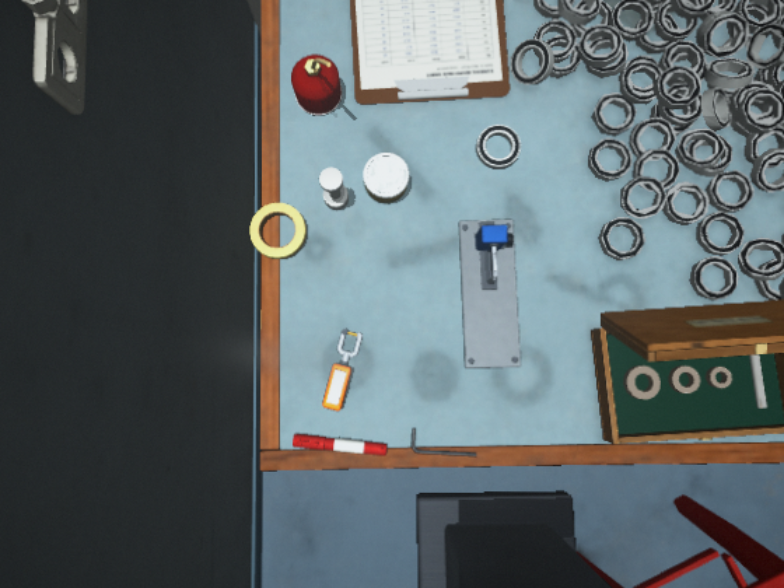

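View pics/side0.png

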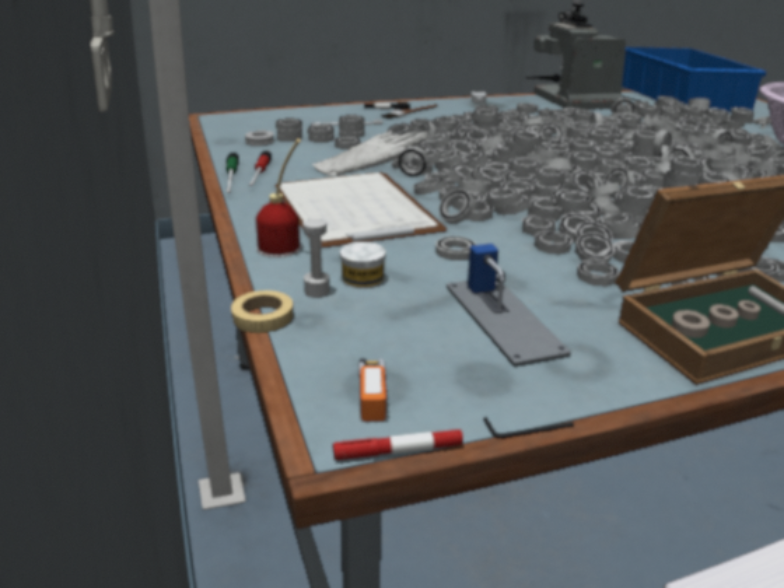

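The top view shows the tag's grip at about (338,386), its hook at (349,345), the stand's plate spanning (460–520, 219–367) and the bar near (494,285), in the 1.4x picture. The side view shows the grip at (373,390) and the bar foot at (500,300). I'll enlarge both views for exact pixels.

Run:
```python
import cv2,numpy as np
t=np.load("top0.npz")["image"][150:300,220:400,::-1]
cv2.imwrite("pics/topc.png",cv2.resize(t,None,fx=4,fy=4,interpolation=cv2.INTER_CUBIC))
t=np.load("side0.npz")["image"][165:310,240:420,::-1]
cv2.imwrite("pics/sidec.png",cv2.resize(t,None,fx=4,fy=4,interpolation=cv2.INTER_CUBIC))
```

```text
(no output)
```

View pics/topc.png

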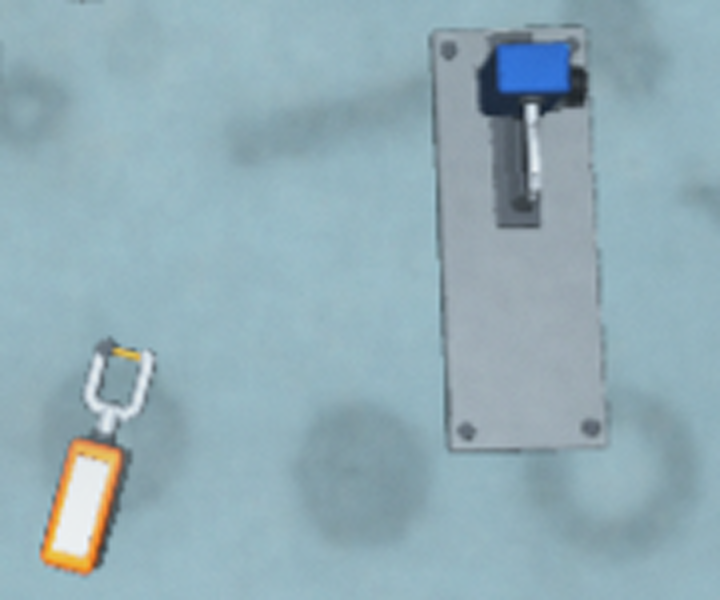

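View pics/sidec.png

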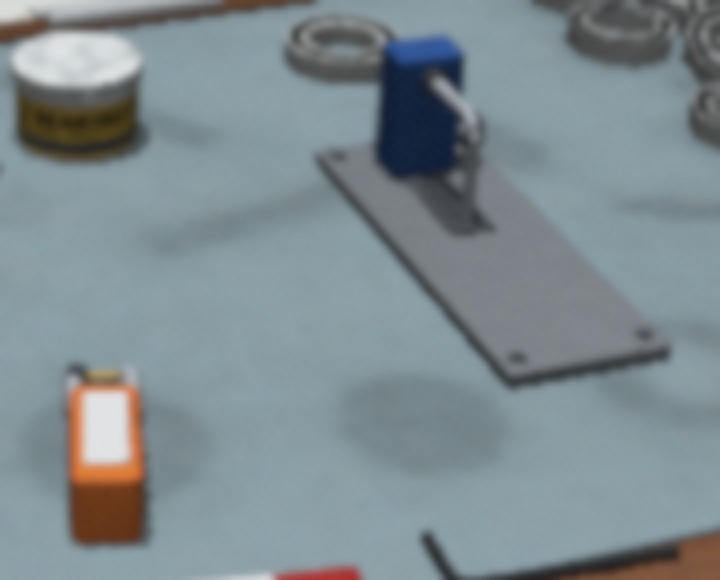

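```bash
cat > h.py <<'E'
import numpy as np,cv2
C={n:dict(np.load(n+"0.npz")) for n in("top","side")}
OFF={"top":(220,150),"side":(240,165)}
def und(n,p):
    c=C[n];p=(np.array(p,float)+.5)/4-.5+OFF[n]
    return cv2.undistortPoints(p.reshape(-1,1,2),c["intrinsics"],c["dist_coeffs"])[:,0]
def plane(n,p,z):
    c=C[n];d=np.c_[und(n,p),np.ones(len(p))]@c["R"];o=-c["R"].T@c["t"]
    return o+d*((z-o[2])/d[:,2])[:,None]
def tri(a,b):
    P=[np.c_[C[n]["R"],C[n]["t"]] for n in("top","side")]
    X=cv2.triangulatePoints(*P,und("top",a).T,und("side",b).T);return (X[:3]/X[3]).T
E
python3 - <<'E'
from h import *
np.set_printoptions(precision=4,suppress=True)
print("tri labelc, plateBL, plateBR, plateTL, elbow",tri([(83,499),(449,451),(608,446),(432,31),(535,190)],[(106.5,427),(512,377),(668,350),(320,155),(473,122)]))
g=plane("top",[(75,437),(126,447),(92,573),(41,563)],.032);print("grip",g,g.mean(0))
print("label",plane("top",[(83,452),(116,460),(96,543),(62,538)],.032).mean(0))
p=plane("top",[(432,31),(584,26),(608,446),(449,452)],.008);print("plate",p,p.mean(0))
h=plane("top",[(106,346),(148,354),(127,354)],.005);print("hook nose,hinge,gate",h)
print("bar foot/elbow",plane("top",[(522,203)],.008),plane("top",[(535,190)],.059),plane("side",[(476,222)],.008))
d=p[0]+p[1]-p[2]-p[3];print("stand yaw",np.degrees(np.arctan2(d[1],d[0])))
d=g[0]+g[1]-g[2]-g[3];print("grip yaw",np.degrees(np.arctan2(d[1],d[0])))
c=C["top"]  # depth check
for u,v in((83,499),(520,330),(300,300)):
    x,y=int(u/4+220),int(v/4+150);print(c["z_map"][y,x],(c["R"]@plane("top",[(u,v)],{83:.032,520:.008,300:0}[u])[0]+c["t"])[2])
E
```

```text
tri labelc, plateBL, plateBR, plateTL, elbow [[0.4496 0.3114 0.0309]
 [0.4679 0.1376 0.0074]
 [0.4696 0.0627 0.0049]
 [0.6727 0.1378 0.0052]
 [0.5866 0.1014 0.0591]]
grip [[0.4784 0.3154 0.032 ]
 [0.4733 0.2918 0.032 ]
 [0.4162 0.3081 0.032 ]
 [0.4212 0.3316 0.032 ]] [0.4473 0.3117 0.032 ]
label [0.4502 0.3091 0.032 ]
plate [[0.6729 0.14   0.008 ]
 [0.6738 0.0655 0.008 ]
 [0.4695 0.0631 0.008 ]
 [0.468  0.1389 0.008 ]] [0.5711 0.1019 0.008 ]
hook nose,hinge,gate [[0.5216 0.3021 0.005 ]
 [0.5174 0.2819 0.005 ]
 [0.5176 0.292  0.005 ]]
bar foot/elbow [[0.5869 0.0993 0.008 ]] [[0.5867 0.1016 0.059 ]] [[0.5861 0.0949 0.008 ]]
stand yaw 0.4904793338362452
grip yaw -15.880327825633316
0.86552465 0.8644004516085698
0.8971734 0.8977829635497638
0.9097803 0.9078587221720054
```

Triangulated heights agree with the text: grip top 31 mm (given as 32), plate 5–7 mm (8), elbow 59 mm (59). The gate also sits where the grip centre and yaw predict it. 
- **Tag grip:** (0.4475, 0.3115), yaw −15.9°. 
- **Stand mark:** about (0.590, 0.102), yaw 0.5°.

```bash
cat > go.py <<'E'
import sys,numpy as np
from scipy.spatial.transform import Rotation as R
from workcell import state
# usage: go.py x y z yaw_of_tool_x_deg -> row (cm, deg) for an upright-down tool
x,y,z,yaw=map(float,sys.argv[1:5]);s=state()
R0=R.from_rotvec(s["tool_rot"]);Rt=R.from_euler("z",yaw,degrees=True)*R.from_euler("x",180,degrees=True)
print((R0.inv().apply(np.array([x,y,z])-s["position"])*100).round(2),np.degrees((R0.inv()*Rt).as_rotvec()).round(2),"t",s["t"],s["position"].round(4),"yaw",np.degrees(np.arctan2(*R0.as_matrix()[1::-1,0])).round(2),"F",s["force"].round(2),"w",s["grip_width"])
E
python3 go.py .4475 .3115 .222 164.1; python3 go.py .4475 .3115 .12 164.1
```

```text
[ 53.92 -70.56   0.09] [-4.0000e-02 -1.0000e-01 -1.3781e+02] t 0.1 [ 0.2766 -0.56    0.2219] yaw 26.29 F [ 0.24 -0.02 -0.09] w 0.0878387515743661
[ 53.92 -70.55  10.29] [-4.0000e-02 -1.0000e-01 -1.3781e+02] t 0.1 [ 0.2766 -0.56    0.2219] yaw 26.29 F [ 0.24 -0.02 -0.09] w 0.0878387515743661
```

{"op": "arm_command", "data": {"series": [[53.9, -70.6, 0, 0, 0, -137.8], [53.9, -70.6, 0, 0, 0, -137.8], [53.9, -70.6, 0, 0, 0, -137.8], [53.9, -70.6, 0, 0, 0, -137.8], [53.9, -70.6, 0, 0, 0, -137.8]], "jaw": 0}}

```text
t: 0.72
position: [0.3368, -0.2516, 0.2226]
tool_rot: [2.4, 2.027, -0.0]
force: [0.5, 0.2, 0.6]
grip_width: 0.0878
finger_force: 0.0
```

```bash
python3 go.py .4475 .3115 .2 164.1
```

```text
[57.37  1.48  2.24] [-1.000e-02  1.000e-02 -8.375e+01] t 0.725 [ 0.3368 -0.2516  0.2226] yaw 80.35 F [0.53 0.15 0.6 ] w 0.08782163632248864
```

{"op": "arm_command", "data": {"series": [[57.4, 1.5, 2, 0, 0, -83.8], [57.4, 1.5, 2, 0, 0, -83.8], [57.4, 1.5, 2, 0, 0, -83.8], [57.4, 1.5, 2, 0, 0, -83.8], [57.4, 1.5, 2, 0, 0, -83.8]]}}

```text
t: 1.35
position: [0.399, 0.0541, 0.2119]
tool_rot: [1.226, 2.891, -0.0]
force: [1.0, -0.6, 0.7]
grip_width: 0.0878
finger_force: 0.0
```

```bash
python3 go.py .4475 .3115 .08 164.1
```

```text
[15.15 21.38 13.18] [ -0.     0.06 -30.06] t 1.35 [0.399  0.0541 0.2119] yaw 134.04 F [ 0.98 -0.62  0.71] w 0.08781214173576264
```

{"op": "arm_command", "data": {"series": [[15.2, 21.4, 13.2, 0, 0, -30.1], [15.2, 21.4, 13.2, 0, 0, -30.1], [15.2, 21.4, 13.2, 0, 0, -30.1], [15.2, 21.4, 13.2, 0, 0, -30.1], [15.2, 21.4, 13.2, 0, 0, -30.1]]}}

```text
t: 1.98
position: [0.448, 0.3124, 0.0779]
tool_rot: [-0.44, -3.109, 0.0]
force: [0.9, -0.7, -0.1]
grip_width: 0.0877
finger_force: 0.0
```

```bash
python3 go.py .4475 .3115 .005 164.1
```

```text
[ 0.01 -0.09  7.29] [-0.03 -0.1  -0.21] t 1.975 [0.448  0.3124 0.0779] yaw 163.89 F [ 0.94 -0.71 -0.1 ] w 0.08769988481586395
```

{"op": "arm_command", "data": {"series": [[0, 0, 4, 0, 0, 0], [0, 0, 7.2, 0, 0, 0], [0, 0, 7.2, 0, 0, 0]]}}

```text
t: 2.35
position: [0.447, 0.309, 0.0056]
tool_rot: [-0.441, -3.107, 0.005]
force: [1.0, 0.1, 1.0]
grip_width: 0.0882
finger_force: 0.0
```

{"op": "arm_command", "data": {"series": [[0, 0, 0, 0, 0, 0], [0, 0, 0, 0, 0, 0], [0, 0, 0, 0, 0, 0], [0, 0, 0, 0, 0, 0], [0, 0, 0, 0, 0, 0]], "jaw": 1, "squeeze": 25}}

```text
t: 2.98
position: [0.4488, 0.31, 0.008]
tool_rot: [0.442, 3.11, 0.0]
force: [-0.3, -0.5, 0.0]
grip_width: 0.0414
finger_force: 0.0
```

{"op": "arm_command", "data": {"series": [[0, 0, 0, 0, 0, 0], [0, 0, 0, 0, 0, 0]]}}

```text
t: 3.22
position: [0.4487, 0.3103, 0.0078]
tool_rot: [0.442, 3.11, 0.0]
force: [0.5, 1.2, 0.4]
grip_width: 0.0254
finger_force: 25.0
```

```bash
python3 go.py .4475 .3115 .005 164.1
python3 - <<'E'
from workcell import camera
import cv2,numpy as np
c=camera("side");np.savez("side0.npz",**c)
cv2.imwrite("pics/s1.png",cv2.resize(c["image"][165:310,240:420,::-1],None,fx=4,fy=4,interpolation=cv2.INTER_CUBIC))
E
```

```text
[0.15 0.09 0.28] [ 0.01  0.   -0.28] t 3.225 [0.4487 0.3103 0.0078] yaw 163.82 F [0.5  1.16 0.41] w 0.02537881076694903
```

View pics/s1.png

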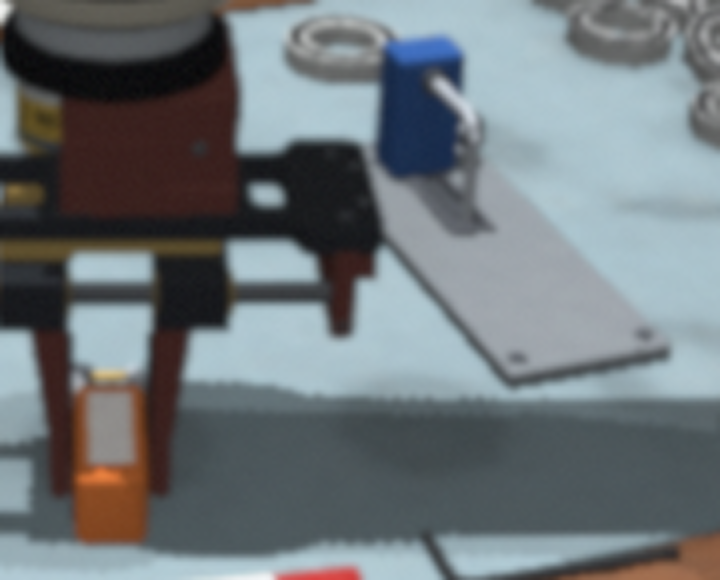

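Good grip: width 25.4 mm at 25 N, and the picture shows the fingers at either side of the orange grip at (110,460). Now lifting it.

{"op": "arm_command", "data": {"series": [[0, 0, -4, 0, 0, 0], [0, 0, -8, 0, 0, 0], [0, 0, -8, 0, 0, 0]]}}

```text
t: 3.65
position: [0.4499, 0.3112, 0.0902]
tool_rot: [0.442, 3.107, 0.004]
force: [-0.3, -0.3, -1.4]
grip_width: 0.0257
finger_force: 25.0
```

```bash
python3 go.py .4775 .101 .085 180.5
```

```text
[ -8.51 -19.42   0.48] [  0.16   0.2  -16.69] t 3.65 [0.4499 0.3112 0.0902] yaw 163.81 F [-0.32 -0.28 -1.37] w 0.02571193412870319
```

{"op": "arm_command", "data": {"series": [[-2, -4.8, 0, 0, 0, -4], [-4.2, -9.7, 0, 0, 0, -8], [-6.4, -14.5, 0, 0, 0, -12], [-8.5, -19.4, 0, 0, 0, -16.7], [-8.5, -19.4, 0, 0, 0, -16.7]]}}

```text
t: 4.28
position: [0.4759, 0.0942, 0.086]
tool_rot: [0.003, -3.139, 0.004]
force: [0.1, 0.7, -1.0]
grip_width: 0.0257
finger_force: 25.0
```

```bash
python3 go.py .4775 .101 .020 180.5
```

```text
[-0.18  0.7   6.6 ] [-0.16 -0.17 -0.4 ] t 4.275 [0.4759 0.0942 0.086 ] yaw -179.9 F [ 0.1   0.72 -0.97] w 0.025724579753584248
```

{"op": "arm_command", "data": {"series": [[0, 0, 3, 0, 0, 0], [0, 0, 5, 0, 0, 0], [0, 0, 5, 0, 0, 0], [0, 0, 5, 0, 0, 0]]}}

```text
t: 4.78
position: [0.4762, 0.101, 0.038]
tool_rot: [0.016, -3.142, -0.001]
force: [-0.3, -0.2, -1.0]
grip_width: 0.0258
finger_force: 25.0
```

```bash
python3 go.py .4775 .101 .020 180.5
```

```text
[-0.13 -0.    1.8 ] [ 0.02 -0.    0.09] t 4.775 [0.4762 0.101  0.038 ] yaw -179.41 F [-0.3  -0.23 -0.99] w 0.025829582239389734
```

{"op": "arm_command", "data": {"series": [[0, 0, 1.8, 0, 0, 0], [0, 0, 1.8, 0, 0, 0], [0, 0, 1.8, 0, 0, 0]]}}

```text
t: 5.15
position: [0.4761, 0.1002, 0.0197]
tool_rot: [0.014, -3.141, -0.0]
force: [0.5, 0.8, -2.0]
grip_width: 0.026
finger_force: 25.0
```

```bash
python3 go.py .4775 .101 .018 180.5;python3 - <<'E'
from workcell import camera
import cv2,numpy as np
o=[]
for n,(r,c) in {"top":(150,290),"side":(190,300)}.items():
    k=camera(n);np.savez(n+"1.npz",**k);o.append(cv2.resize(k["image"][r:r+110,c:c+100,::-1],None,fx=4,fy=4,interpolation=cv2.INTER_CUBIC))
cv2.imwrite("pics/a2.png",np.hstack(o))
E
```

```text
[-0.14  0.08  0.17] [ 0.   -0.02  0.02] t 5.15 [0.4761 0.1002 0.0197] yaw -179.48 F [ 0.47  0.76 -1.97] w 0.026013670094505472
```

View pics/a2.png

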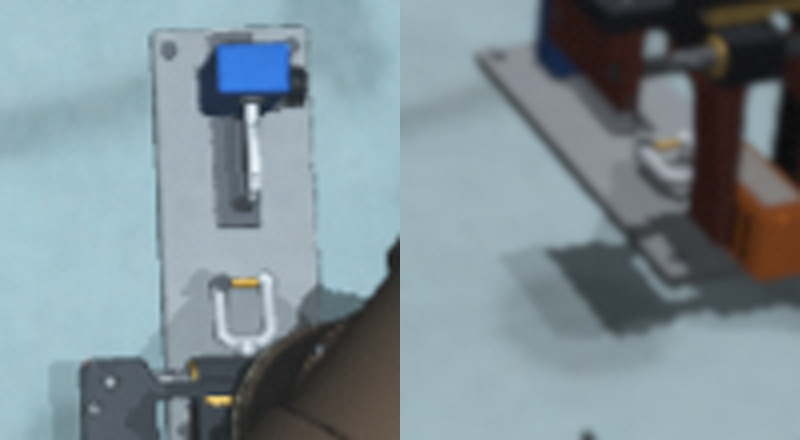

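The top view shows the gate at (243,283), midway between the hook's limbs at 218 and 268, and the bar's foot near (242,203). The tag is level and aligned with the plate. I'll put numbers on the lateral offset.

Run:
```python
from h import *
np.set_printoptions(precision=4,suppress=True)
print("gate",plane("top",[(498,283),(524,283),(548,283)],.013))
c=C["top"]
for y in(.1,.102):
  for z in(.008,.056):
    q=cv2.projectPoints(np.array([[.587,y,z]]),cv2.Rodrigues(c["R"])[0],c["t"],c["intrinsics"],c["dist_coeffs"])[0].ravel()
    print(y,z,((q-[290,150])+.5)*4-.5)
```

```text
gate [[0.5479 0.1131 0.013 ]
 [0.5477 0.1007 0.013 ]
 [0.5475 0.0892 0.013 ]]
0.1 0.008 [240.4575 202.921 ]
0.1 0.056 [257.3495 190.0637]
0.102 0.008 [236.328  202.9989]
0.102 0.056 [252.9894 190.1463]
```

{"op": "arm_command", "data": {"series": [[-0.6, 0.05, 0.1, 0, 0, 0], [-1.2, 0.07, 0.2, 0, 0, 0], [-1.7, 0.07, 0.2, 0, 0, 0], [-2.0, 0.07, 0.2, 0, 0, 0], [-2.0, 0.07, 0.2, 0, 0, 0]]}}

```text
t: 5.88
position: [0.4964, 0.101, 0.0177]
tool_rot: [0.014, -3.142, -0.0]
force: [-0.4, 0.5, -2.2]
grip_width: 0.0261
finger_force: 25.0
```

```bash
python3 go.py .5095 .101 .018 180.5
```

```text
[-1.31 -0.02 -0.03] [ 0.01 -0.    0.01] t 5.875 [0.4964 0.101  0.0177] yaw -179.49 F [-0.38  0.48 -2.2 ] w 0.026063319041456895
```

{"op": "arm_command", "data": {"series": [[-0.2, 0, 0, 0, 0, 0], [-0.4, 0, 0, 0, 0, 0], [-0.6, 0, 0, 0, 0, 0], [-0.8, 0, 0, 0, 0, 0], [-0.8, 0, 0, 0, 0, 0]]}}

```text
t: 6.5
position: [0.5044, 0.101, 0.0177]
tool_rot: [-0.014, 3.142, 0.0]
force: [1.1, -0.1, -1.1]
grip_width: 0.0259
finger_force: 25.0
```

{"op": "arm_command", "data": {"series": [[-0.1, 0, 0, 0, 0, 0], [-0.2, 0, 0, 0, 0, 0], [-0.3, 0, 0, 0, 0, 0], [-0.3, 0, 0, 0, 0, 0]]}}

```text
t: 7.0
position: [0.5073, 0.1011, 0.0178]
tool_rot: [-0.014, 3.141, 0.0]
force: [-0.6, 0.3, -1.5]
grip_width: 0.0261
finger_force: 25.0
```

{"op": "arm_command", "data": {"series": [[-0.1, 0, 0, 0, 0, 0], [-0.2, 0, 0, 0, 0, 0], [-0.3, 0, 0, 0, 0, 0], [-0.3, 0, 0, 0, 0, 0]]}}

```text
t: 7.5
position: [0.5097, 0.1011, 0.0176]
tool_rot: [0.015, -3.141, 0.0]
force: [-3.1, 0.0, 0.1]
grip_width: 0.0259
finger_force: 25.0
```

{"op": "arm_command", "data": {"series": [[-0.1, 0, 0, 0, 0, 0], [-0.2, 0, 0, 0, 0, 0], [-0.2, 0, 0, 0, 0, 0]]}}

```text
t: 7.88
position: [0.512, 0.1012, 0.0177]
tool_rot: [0.014, -3.141, -0.0]
force: [-4.0, 0.4, 0.2]
grip_width: 0.026
finger_force: 25.0
```

{"op": "arm_command", "data": {"series": [[-0.1, 0, 0, 0, 0, 0], [-0.2, 0, 0, 0, 0, 0], [-0.2, 0, 0, 0, 0, 0]]}}

```text
t: 8.25
position: [0.514, 0.1011, 0.0176]
tool_rot: [0.014, -3.141, 0.0]
force: [-5.2, 0.7, -0.6]
grip_width: 0.0257
finger_force: 25.0
```

{"op": "arm_command", "data": {"series": [[-0.1, 0, 0, 0, 0, 0], [-0.2, 0, 0, 0, 0, 0], [-0.2, 0, 0, 0, 0, 0]]}}

```text
t: 8.62
position: [0.5156, 0.1009, 0.0175]
tool_rot: [0.014, -3.14, 0.001]
force: [-5.4, 0.3, 0.4]
grip_width: 0.0258
finger_force: 25.0
```

{"op": "arm_command", "data": {"series": [[-0.1, 0, 0, 0, 0, 0], [-0.2, 0, 0, 0, 0, 0], [-0.3, 0, 0, 0, 0, 0], [-0.4, 0, 0, 0, 0, 0], [-0.4, 0, 0, 0, 0, 0]]}}

```text
t: 9.25
position: [0.5192, 0.1014, 0.0173]
tool_rot: [0.015, -3.14, -0.0]
force: [-6.1, 1.7, -2.8]
grip_width: 0.0261
finger_force: 25.0
```

{"op": "arm_command", "data": {"series": [[-0.1, 0, 0, 0, 0, 0], [-0.2, 0, 0, 0, 0, 0], [-0.3, 0, 0, 0, 0, 0], [-0.4, 0, 0, 0, 0, 0], [-0.4, 0, 0, 0, 0, 0]]}}

```text
t: 9.88
position: [0.5237, 0.1019, 0.0175]
tool_rot: [0.015, -3.141, -0.001]
force: [-5.4, 2.1, -1.6]
grip_width: 0.0258
finger_force: 25.0
```

{"op": "arm_command", "data": {"series": [[-0.1, 0, 0, 0, 0, 0], [-0.2, 0, 0, 0, 0, 0], [-0.3, 0, 0, 0, 0, 0], [-0.3, 0, 0, 0, 0, 0]]}}

```text
t: 10.38
position: [0.528, 0.1026, 0.018]
tool_rot: [-0.016, 3.14, 0.003]
force: [-0.8, 5.3, -3.2]
grip_width: 0.0257
finger_force: 25.0
```

{"op": "arm_command", "data": {"series": [[-0.1, 0, 0, 0, 0, 0], [-0.2, 0, 0, 0, 0, 0], [-0.2, 0, 0, 0, 0, 0]]}}

```text
t: 10.75
position: [0.5299, 0.0999, 0.0178]
tool_rot: [-0.012, 3.141, -0.003]
force: [-0.3, -0.0, -1.1]
grip_width: 0.026
finger_force: 25.0
```

{"op": "arm_command", "data": {"series": [[-0.1, 0, 0, 0, 0, 0], [-0.2, 0, 0, 0, 0, 0], [-0.2, 0, 0, 0, 0, 0]]}}

```text
t: 11.12
position: [0.5314, 0.101, 0.0178]
tool_rot: [-0.014, 3.141, -0.0]
force: [-0.4, 0.5, -0.8]
grip_width: 0.0258
finger_force: 25.0
```

The force dropped to zero at about x = 0.529, so the gate has snapped. Next is the tug straight back.

{"op": "arm_command", "data": {"series": [[0.3, 0, 0, 0, 0, 0], [0.6, 0, 0, 0, 0, 0], [0.9, 0, 0, 0, 0, 0], [1.0, 0, 0, 0, 0, 0], [1.0, 0, 0, 0, 0, 0]]}}

```text
t: 11.75
position: [0.5212, 0.1011, 0.0178]
tool_rot: [-0.014, 3.142, -0.0]
force: [0.4, -0.2, -1.0]
grip_width: 0.0257
finger_force: 25.0
```

{"op": "arm_command", "data": {"series": [[0.1, 0, 0, 0, 0, 0], [0.2, 0, 0, 0, 0, 0], [0.2, 0, 0, 0, 0, 0]]}}

```text
t: 12.12
position: [0.5192, 0.1012, 0.0178]
tool_rot: [0.014, -3.142, 0.0]
force: [0.2, -0.4, -0.8]
grip_width: 0.0262
finger_force: 25.0
```

{"op": "arm_command", "data": {"series": [[0.1, 0, 0, 0, 0, 0], [0.1, 0, 0, 0, 0, 0], [0.1, 0, 0, 0, 0, 0]]}}

```text
t: 12.5
position: [0.5187, 0.1012, 0.0179]
tool_rot: [-0.014, 3.141, 0.0]
force: [2.0, 0.5, -2.7]
grip_width: 0.0261
finger_force: 25.0
```

{"op": "arm_command", "data": {"series": [[0.1, 0, 0, 0, 0, 0], [0.1, 0, 0, 0, 0, 0], [0.1, 0, 0, 0, 0, 0]]}}

```text
t: 12.88
position: [0.5184, 0.1012, 0.018]
tool_rot: [-0.014, 3.14, 0.001]
force: [5.0, 0.6, -5.0]
grip_width: 0.026
finger_force: 25.0
```

{"op": "arm_command", "data": {"series": [[0.05, 0, 0, 0, 0, 0], [0.05, 0, 0, 0, 0, 0], [0.05, 0, 0, 0, 0, 0], [0.05, 0, 0, 0, 0, 0]]}}

```text
t: 13.38
position: [0.5183, 0.1012, 0.018]
tool_rot: [-0.013, 3.139, 0.001]
force: [7.4, -0.1, -5.1]
grip_width: 0.0261
finger_force: 25.0
```

{"op": "arm_command", "data": {"series": [[-0.2, 0, 0, 0, 0, 0], [-0.6, 0, 0, 0, 0, 0], [-0.6, 0, 0.1, 0, 0, 0], [-0.6, 0, 0.15, 0, 0, 0], [-0.6, 0, 0.15, 0, 0, 0]]}}

```text
t: 14.0
position: [0.5224, 0.1012, 0.0161]
tool_rot: [0.014, -3.141, 0.0]
force: [0.3, 0.3, -0.9]
grip_width: 0.0258
finger_force: 25.0
```

The shut gate held against a 7.4 N tug. Lowering until the tag touches the plate.

{"op": "arm_command", "data": {"series": [[0, 0, 0.05, 0, 0, 0], [0, 0, 0.05, 0, 0, 0], [0, 0, 0.05, 0, 0, 0]]}}

```text
t: 14.38
position: [0.5227, 0.1013, 0.0158]
tool_rot: [0.014, -3.142, 0.0]
force: [-0.3, -0.1, -0.8]
grip_width: 0.0258
finger_force: 25.0
```

{"op": "arm_command", "data": {"series": [[0, 0, 0.05, 0, 0, 0], [0, 0, 0.05, 0, 0, 0], [0, 0, 0.05, 0, 0, 0]]}}

```text
t: 14.75
position: [0.5227, 0.1012, 0.0158]
tool_rot: [-0.014, 3.141, -0.001]
force: [-2.6, -0.2, 6.8]
grip_width: 0.0261
finger_force: 25.0
```

{"op": "arm_command", "data": {"series": [[0, 0, 0, 0, 0, 0], [0, 0, 0, 0, 0, 0], [0, 0, 0, 0, 0, 0], [0, 0, 0, 0, 0, 0], [0, 0, 0, 0, 0, 0]], "jaw": 0}}

```text
t: 15.38
position: [0.5227, 0.1012, 0.0152]
tool_rot: [0.014, -3.142, -0.0]
force: [0.1, 0.5, -0.8]
grip_width: 0.0729
finger_force: 0.0
```

{"op": "arm_command", "data": {"series": [[0, 0, -2, 0, 0, 0], [0, 0, -6, 0, 0, 0], [0, 0, -12, 0, 0, 0], [0, 0, -16, 0, 0, 0], [0, 0, -16, 0, 0, 0]]}}

```text
t: 16.0
position: [0.5244, 0.1021, 0.1796]
tool_rot: [-0.014, 3.135, 0.001]
force: [0.2, -0.1, 0.0]
grip_width: 0.0878
finger_force: 0.0
```

{"op": "arm_command", "data": {"series": [[6, 0, -2, 0, 0, 0], [12, 0, -4, 0, 0, 0], [12, -6, -4, 0, 0, 0], [12, -12, -4, 0, 0, 0], [12, -12, -4, 0, 0, 0]]}}

```text
t: 16.62
position: [0.4028, -0.0242, 0.2149]
tool_rot: [0.002, -3.14, 0.002]
force: [-0.1, 0.8, -0.9]
grip_width: 0.0881
finger_force: 0.0
```

Run:
```python
from workcell import camera
import cv2,numpy as np
o=[]
for n,(r,c) in {"top":(150,290),"side":(160,330)}.items():
    k=camera(n);o.append(cv2.resize(k["image"][r:r+110,c:c+100,::-1],None,fx=4,fy=4,interpolation=cv2.INTER_CUBIC))
cv2.imwrite("pics/end.png",np.hstack(o))
```

```text
(no output)
```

View pics/end.png

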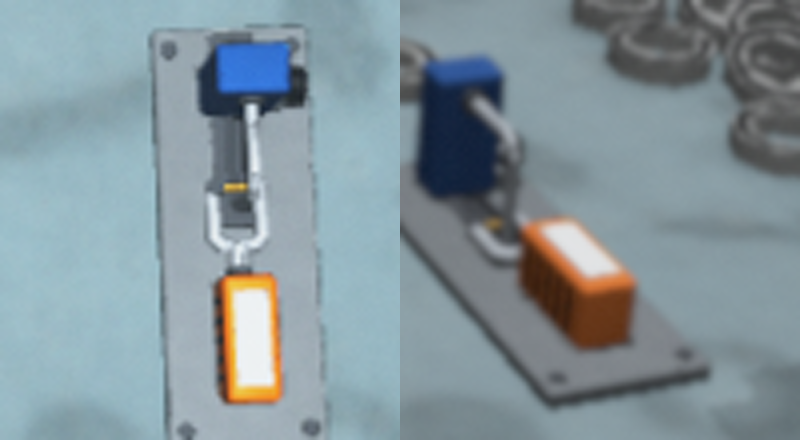

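The picture shows the tag flat on the plate (grip at (250,340)), with the bar inside the hook at (240,203) and the brass gate shut across the mouth at (235,187). The arm is clear, so I'm handing in.

```bash
python3 -c "
from workcell import close_job
print(close_job())"
```

```text
the job is handed in; nothing more can be done
None
```

The tag is clipped onto the eye, and its shut gate held against a 7.4 N tug; it lies flat on the plate with the arm clear, and the job was handed in at about 17 s (no verdict shown).

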